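# Clamp the freshly glued block and hold it

### The arm

A 6-joint arm with a two-finger parallel gripper is mounted at the origin on the work surface. World frame = base frame: x ahead of the robot, y to its left, z up, the work surface at z = 0. Lengths are in mm, angles in degrees, forces in N, time in s.
With the tool pointing down it reaches from about 275 to 750 mm from the base axis. Payload 10.2 kg.
Tool frame: the origin (TCP) lies midway between the tips of the shut fingers; the grasp point (between the pads) lies 19 mm behind it; z points along the fingers, y is the line along which they close (so a half turn about z gives the same grasp; the last joint's range is limited). The gripper opens to 88 mm and grips with 3 to 60 N. Pads are 18 mm wide; open, the fingers measure 123 mm over their backs; the gripper's body (75 mm by 187 mm) begins 45 mm behind the grasp point.
Start: joints at [57.044, 17.928, 85.812, -0, 76.261, -12.8], TCP at [180.922, 492.847, 238.72] pointing down, gripper open.
Joint ranges: [-168.41, 168.41], [-55.51, 124.54], [10.69, 146.95], [-70.63, 250.63], [1, 178], [-165.06, 165.06]. Speed limits (degrees/s): [136.94, 136.94, 172.46, 180, 180, 180].

### API

Orientations are given as a 3x3 rotation matrix whose columns are the frame's x, y, z axes.
In Python, from rig import arm, optics, workorder gives the robot as it stands.
- The arm moves only by the tool jog_arm, never from a script. Its argument "targets" is one flat list of numbers, 4 for each row, row after row: the shift along the tool's x, y, z in mm, then the turn about the tool's z in rad. In form: [dx, dy, dz, turn, dx, dy, dz, turn, ...]. A call has 1 to 8 rows; each row is the pose to reach, as a shift and turn from the pose commanded when the call began, along the tool's axes at that moment; what a row does not reach only later rows make up. A row lasts 1/10 s, in which the tool goes at most 50 mm and 8.59 degrees, less where a joint would pass 70% of its speed; a pose out of reach is approached as far as the arm can. A call with a gripper value outside its range is refused whole. "jaw" is the finger opening in mm, from 0 to 88.1, set as the call begins (left out, the last holds). The fingers move at their own pace and stop on an object; "squeeze" is the grip in N (left out, the last holds). Time passes only in rows, so rows that repeat a pose let the fingers close. It gives the time, the measured TCP pose, the force, the opening and the grip force at its end, in the units of the state.
- arm.observe(): the state, without advancing time (a new reading comes with each control period).
- optics.snapshot(name): name is "scene" or "top" or "wrist"; returns a dict with "color" (420x560x3 uint8, red, green, blue), "fx", "fy", "cx", "cy" (pixels), "R" (3x3) and "t" (3): a world point X has camera coordinates R X + t. Camera axes: x right, y down, z forward; pixel columns grow to the right and rows downward; lengths in mm; the calibration is good to about 2 mm. A picture is of the moment at which its call begins. There is no depth.
- workorder.close_job(): hands the job in; it is judged then, once.
The state is a dict: "time": time; "joint_pos": joint angles; "qd": joint speeds; "joint_torque": joint torques, N m; "eef_pos": TCP position; "eef_rot": TCP orientation; "wrist_force": force on the tool from outside, world axes, zero at the start; "torque": the same for the moment, N m; "gripper_width": opening from 0.0 (shut) to 1.0 (fully open); "grip_force": force on a finger pad.
Only numpy, scipy, OpenCV 4.12 (cv2) and the standard library are available. Lean on these libraries where they do the work, as an engineer would, in place of code of your own. Each camera call takes 0.05 s, during which the arm holds its last target. There are 200 camera calls.

### The job

Take the freshly glued two-tone wooden block, stand it upright in the bench clamp against the orange jaw with its glue line across the bar, and let go of it. Then, without touching the toothed bar or its nose, pump the orange trigger until the rubber nose presses on the block and the edge of the blue sleeve lies in the nose's green band, never deep into the red, which would crush the joint. Finish while still holding the trigger there, so that the block stays gripped, and leave the other things on the bench alone.

Things in the scene. Friction and masses are not known exactly. Their poses are not given: they have to be found in the camera images.
- clamp: Ratchet bar clamp fixed to the bench, black and orange, on a steel plate 80 x 325 x 8 mm. Origin: on the bench under the bar; z up, y along the bar, the closing direction. In its frame (mm): work stands on the plate (z = 8); the bar runs at z = 38; black cheeks span y -150 to 0, |x| < 22, z to 83; a fixed black hand grip 32 x 26 stands at y = -135, z to 165, behind the trigger.
- jaw: The clamp's fixed orange jaw, 50 mm wide, 22 mm thick, its top 75 mm above the bench, with a thin rubber face at clamp y = 140 mm. Its origin and axes are those of clamp. At the start the nose leaves a gap of 80 to 96 mm in front of it.
- seat (a point): Point on the clamp's plate where the block's underside centre comes to lie when the block stands against the fixed jaw (clamp frame x = 0, y = 112, z = 8 mm). Same axes as clamp. The nose pushes the block home if it stands up to 20 mm short of the jaw; sideways keep it within about 14 mm.
- rod: Toothed steel bar 14 x 16 mm with a blue sleeve (30 mm diameter) at its +y end; slides to clamp +y when pumped, 75 mm at most. A brake of about 2 N keeps it in place when the trigger goes back. Starts 0 to 16 mm forward; its origin lies on the clamp's origin when rearmost. Moved by the trigger only: the robot must not touch it.
- nose_pad: The nose's round black rubber pad, 38 mm diameter, 8 mm thick, that presses on the block, carried by the sprung stem in the bar's sleeve. Its origin shifts with it (0 = clamp origin, at rest); see pad_face.
- pad_face (a point): Centre of the pad's face that touches the block, 38 mm above the bench. Axes as clamp.
- nose (a joint): How far the sprung stem (22 mm diameter) is pushed into the sleeve, m: 0 free, 0.023 fully in. Spring 600 N/m, so it tells the grip on the block. The sleeve's edge covers the stem's bands in turn: white 0 to 0.006, green 0.006 to 0.014 (right grip, 4 to 8 N), red beyond 0.014 (joint crushed from 0.017).
- trigger (a joint): Swing, rad: 0 at rest (leaning 0.35 to clamp +y), 0.7 fully pulled (leaning 0.35 to -y, towards the hand grip). A spring of 1 to 2 N at the paddle returns it. A whole pull drives the bar about 25 mm to +y, less up to 8 mm of play (teeth 8 mm apart); going back it clicks over and the bar stays. Holding it against the block takes 2 to 6 N; letting it back drops the grip to 1 N.
- paddle: The trigger's orange paddle, 36 mm wide (x), 12 mm thick (y), reaching 20 to 95 mm from the pivot. Origin: on the pivot (clamp y = -60, z = 85 mm; axle along x). Can be pushed from its nose side (+y) towards the hand grip with closed fingers hanging beside its upper half, fingertips about 155 mm above the bench, clear of all else.
- paddle_top (a point): Middle of the paddle's upper end, 95 mm from the pivot; at rest 174 mm above the bench and 33 mm towards the nose from the pivot (clamp frame y = -27 mm).
- glued_block: The freshly glued block, 40 (x) x 56 (y) x 55 (z) mm, 80 g, pale wood in its -y half and dark wood in its +y half; the glue line is across y. Origin: centre of its underside. It is to stand with its y along the clamp's y, either way round.
- offcut: A plain pale block of the same size, one colour. Not wanted; leave it. Origin: centre of its underside.
- glue: White glue bottle, 56 mm diameter, 160 mm tall, standing. Leave alone.
- screw_jar: Amber screw jar, 68 mm diameter, 90 mm tall. Leave alone.
- screwdriver: Red screwdriver lying beyond the clamp. Leave alone.
- hammer: Hammer lying beyond the clamp. Leave alone.
- brush: Brush lying at the left. Leave alone.
- wrench: Wrench lying at the right. Leave alone.
There are look-alikes about, which are no part of the job. What is shaped like the glued_block but pink or yellow is not meant.

How it is judged (in metres and radians):
On the way, in this order (a step that is already met when the one before it is completed fails the run):
1. the glued block stands in the clamp's gap and is let go (x of glued_block in the frame of clamp between -0.014 and 0.014 m and y of glued_block in the frame of clamp between 0.08 and 0.12 m and z of glued_block in the frame of clamp below 0.013 m and angle between the y axis of glued_block and the y axis of clamp, either way round below 0.2 rad and angle between glued_block's own z axis and vertical below 0.12 rad and contact force between each of the arm, the fingers and glued_block below 0.2 N), for 0.2 s.
2. the trigger, pulled by the robot, brings the nose onto the block (contact force between nose_pad and glued_block above 0.5 N and value of joint trigger above 0.04 rad), for 0.1 s.
At the end, for the whole second after the job is handed in: The block stands in the clamp (within 14 mm of the bar's line, within 0.2 rad of square, upright), pressed between nose and jaw with more than 2 N on both, untouched by the robot; the stem is 4.5 to 15.5 mm into the sleeve, held by the robot still pushing the trigger (all of step 1 and value of joint nose between 0.0045 and 0.0155 m and contact force between each of nose_pad, jaw and glued_block above 2 N and value of joint trigger above 0.04 rad and contact force between any of the arm, the fingers and paddle above 0.5 N and linear speed of glued_block below 0.02 m/s); the arm keeps its last pose, push and grip.
It fails at once if the joint is crushed (stem more than 17 mm into the sleeve, well into the red) (value of joint nose above 0.017 m).
It fails at once if the robot pushes the bar or nose directly (contact force between any of the arm, the fingers and rod above 1 N).
It fails at once if another thing on the bench is disturbed (moved more than 25 mm) (distance of any of offcut, glue, screw_jar, screwdriver, hammer, brush, wrench from where it was at the start of the episode above 0.025 m).
It also fails if it takes over 72 s, if anything falls off the work surface, if the arm or the gripper's body presses on something with over 40 N, if the wrist force passes 120 N, or if a joint passes its speed limit or range.

## Working session

There is one attempt and no reset: what is moved stays moved. The work goes in short steps, Python scripts to look and compute and a tool call to move; the robot and the scene stay as the last step left them, time stands still between calls to the robot, and variables do not carry over. Pictures are saved under pics/ and viewed, at most 10 in all, crops included, and the job is handed in when it is done.

Besides the shell and the picture viewer there is one more tool, called in YAML: its name, and indented under it one key for each argument. jog_arm: Moves the arm, as the interface text tells. Its arguments: {"type":"object","properties":{"targets":{"type":"array","items":{"type":"number"}},"jaw":{"type":"number"},"squeeze":{"type":"number"}},"required":["targets"]}

```bash
mkdir -p pics; cat > h.py <<'E'
import numpy as np, cv2
from rig import arm, optics, workorder
def snap(n,f):
    s=optics.snapshot(n); cv2.imwrite('pics/'+f+'.png',s['color'][:,:,::-1]); np.savez('pics/'+f+'.npz',**s); return s
def ray(s,u,v,z):
    R=np.array(s['R']);t=np.array(s['t']);c=-R.T@t
    d=R.T@np.array([(u-s['cx'])/s['fx'],(v-s['cy'])/s['fy'],1]); return c+d*(z-c[2])/d[2]
def proj(s,X):
    p=np.array(s['R'])@np.array(X)+np.array(s['t']); return s['fx']*p[0]/p[2]+s['cx'],s['fy']*p[1]/p[2]+s['cy']
E
python3 - <<'E'
from h import *
a=snap('top','top1');b=snap('scene','scene1')
for s in(a,b): print(-np.array(s['R']).T@np.array(s['t']), s['fx'])
o=arm.observe();print(np.round(o['eef_rot'],3),o['time'])
E
```

```text
[ 296.90422993    7.61682164 1539.24339404] 410.5680323287848
[1419.37688494 -129.64102778 1530.41668516] 542.7087718332773
[[-0.939  0.345 -0.001]
 [ 0.345  0.939 -0.001]
 [ 0.    -0.001 -1.   ]] 0.1
```

View pics/top1.png

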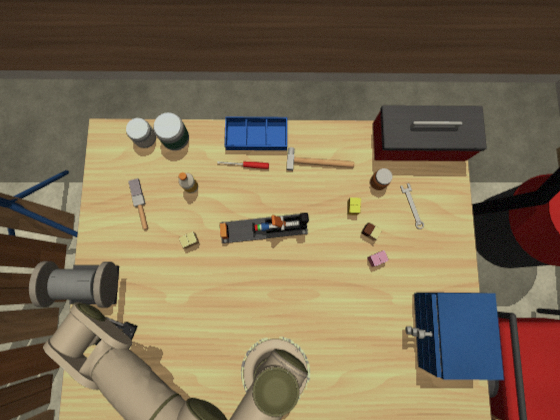

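View pics/scene1.png

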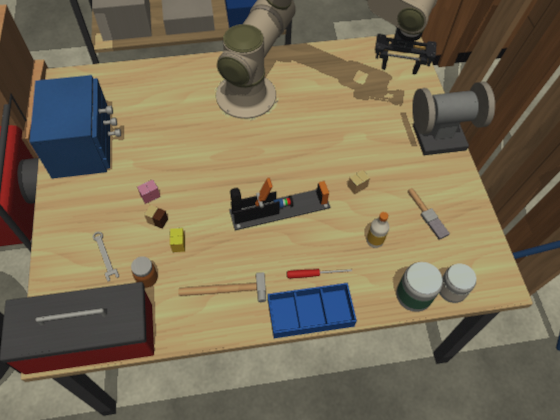

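The top view has the clamp at (265,228) with its jaw on the left (world +y), the two-tone block at (371,231) and the plain offcut at (190,240). I'll enlarge crops to measure.

```bash
python3 - <<'E'
from h import *
a=cv2.imread('pics/top1.png');b=cv2.imread('pics/scene1.png')
r=lambda i,x,y,w,h,k:cv2.resize(i[y:y+h,x:x+w],(w*k,h*k),interpolation=cv2.INTER_CUBIC)
A=r(a,214,206,100,40,8)      # 800x320
B=r(a,354,215,35,35,8);C=r(b,140,200,35,35,8) #280
D=np.zeros((280,800,3),np.uint8);D[:,:280]=B;D[:,290:570]=C
cv2.imwrite('pics/c1.png',np.vstack([A,D]))
E
```

```text
(no output)
```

View pics/c1.png

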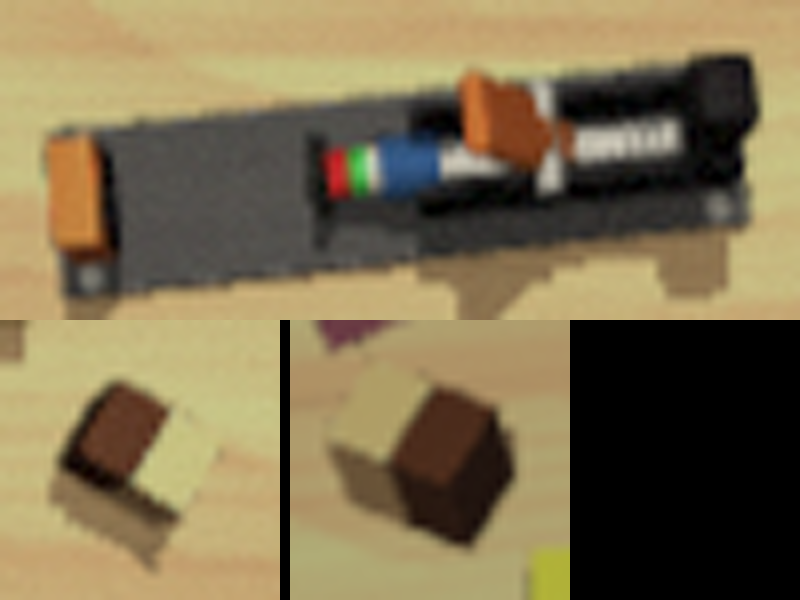

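The enlarged crops show the jaw top centred at about top px (223.6,230.2), the hand grip top at about (304.5,217.6), and the block's glue line at px (375.2,215)–(370.2,236). The block's dark half is at upper left. I'll compute poses and check by overlay.

```bash
cat >> h.py <<'E'
def load(f): return dict(np.load('pics/'+f+'.npz'))
def pose(x,y,th):
    c,s=np.cos(th),np.sin(th); return lambda p: np.array([x+c*p[0]-s*p[1],y+s*p[0]+c*p[1],p[2]])
def box(x0,x1,y0,y1,z): return [(x0,y0,z),(x1,y0,z),(x1,y1,z),(x0,y1,z)]
E
cat > ov.py <<'E'
from h import *
a=load('top1');b=load('scene1')
j=ray(a,223.6,230.2,75);g=ray(a,304.5,217.6,165)
d=(j-g)[:2];print(j,g,'dist',np.linalg.norm(d),'want 286')
d/=np.linalg.norm(d);th=np.arctan2(-d[0],d[1]);o=(j[:2]+g[:2])/2-d*8
print('clamp',o,np.degrees(th))
uv=lambda u,v:(354+u/8,215+v/8)
q=[ray(a,*uv(u,v-320),55) for u,v in [(170,405),(132,487)]]
c=(q[0]+q[1])/2;e=(q[1]-q[0])[:2];print('block',c,'glue len',np.linalg.norm(e)) 
tb=np.arctan2(e[1],e[0]);print('block x axis deg',np.degrees(tb))
C=pose(*o,th);B=pose(c[0],c[1],tb)
faces=[(C,f) for f in [box(-40,40,-160,165,8),box(-25,25,140,162,75),box(-16,16,-148,-122,165),box(-22,22,-150,0,83)]]+[(B,box(-20,20,-28,28,55)),(B,box(-20,20,-28,28,0))]
def crop(s,x,y,w,h,k):
    i=cv2.resize(s['color'][y:y+h,x:x+w,::-1],(w*k,h*k),interpolation=cv2.INTER_CUBIC)
    for P,f in faces:
        p=np.array([proj(s,P(v)) for v in f]); p=((p-[x,y]+.5)*k).astype(int)
        cv2.polylines(i,[p],True,(255,255,0),1)
    return i
D=np.zeros((600,800,3),np.uint8)
D[:320]=crop(a,214,206,100,40,8);D[320:,:280]=crop(a,354,215,35,35,8);D[320:590,290:790]=crop(b,140,175,200,54,5)[:,:500] if 0 else crop(b,232,175,100,54,5)
cv2.imwrite('pics/ov1.png',D)
E
python3 ov.py
```

```text
[492.54065337 189.05604169  75.        ] [525.38963088 -95.06138053 165.        ] dist 286.010078372273 want 286
clamp [509.88396226  39.05027014] 6.5951185545782645
block [ 496.91102145 -351.93255607   55.        ] glue len 42.13926543077504
block x axis deg 153.46437983647186
```

View pics/ov1.png

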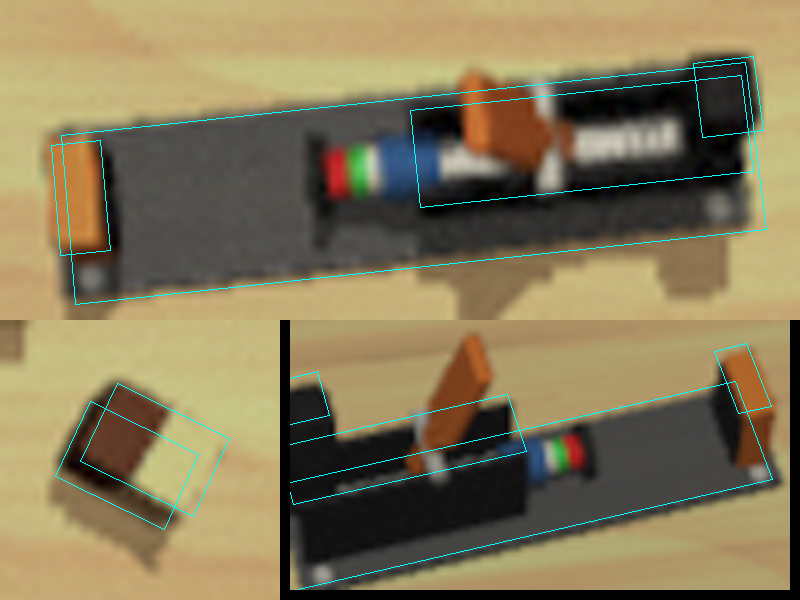

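Overlay agrees within about 2 mm after a half-pixel correction: clamp is at (511.7, 40.8) at 6.5°, block at (499,-350) with its long axis at 63.5°. Next I move above the block.

jog_arm:
  targets: [-24, -28, 0, 0, -49, -57, 0, 0, -74, -85, 0, 0, -98, -114, 0, 0, -123, -142, 0, 0, -147, -170, 0, 0, -172, -199, 0, 0, -197, -227, 0, 0]
  jaw: 88

```text
time: 0.9
eef_pos: [287.7, 210.4, 238.6]
eef_rot: [[-0.939, 0.344, -0.0], [0.344, 0.939, -0.0], [0.0, -0.0, -1.0]]
wrist_force: [1.0, -0.3, -0.2]
gripper_width: 0.997
grip_force: 0.0
```

jog_arm:
  targets: [-24, -28, 0, 0, -49, -57, 0, 0, -74, -85, 0, 0, -98, -114, 0, 0, -123, -142, 0, 0, -147, -170, 0, 0, -172, -199, 0, 0, -197, -227, 0, 0]

```text
time: 1.7
eef_pos: [394.5, -70.7, 238.6]
eef_rot: [[-0.939, 0.345, -0.0], [0.345, 0.939, 0.0], [0.0, 0.0, -1.0]]
wrist_force: [0.8, 1.1, -0.7]
gripper_width: 0.996
grip_force: 0.0
```

jog_arm:
  targets: [-24, -28, 0, 0, -49, -57, 0, 0, -74, -85, 0, 0, -98, -114, 0, 0, -123, -142, 0, 0, -147, -170, 0, 0, -172, -199, 0, 0, -197, -227, 0, 0]

```text
time: 2.5
eef_pos: [501.3, -351.5, 238.3]
eef_rot: [[-0.939, 0.345, -0.001], [0.345, 0.939, 0.001], [0.001, 0.0, -1.0]]
wrist_force: [0.1, 0.1, 0.0]
gripper_width: 0.994
grip_force: 0.0
```

jog_arm:
  targets: [0, 0, 0, 0.14, 0, 0, 0, 0.28, 0, 0, 0, 0.42, 0, 0, 0, 0.56, 0, 0, 0, 0.7, 0, 0, 0, 0.84, 0, 0, 0, 0.98, 0, 0, 0, 1.12]

```text
time: 3.3
eef_pos: [501.0, -350.0, 238.3]
eef_rot: [[-0.093, 0.996, -0.001], [0.996, 0.093, 0.001], [0.001, -0.001, -1.0]]
wrist_force: [-0.4, -0.3, -0.2]
gripper_width: 0.996
grip_force: 0.0
```

jog_arm:
  targets: [0, 0, 0, 0.14, 0, 0, 0, 0.28, 0, 0, 0, 0.42, 0, 0, 0, 0.56, 0, 0, 0, 0.56, 0, 0, 0, 0.56]

```text
time: 3.9
eef_pos: [501.0, -350.1, 238.4]
eef_rot: [[0.442, 0.897, -0.0], [0.897, -0.442, 0.0], [0.0, -0.001, -1.0]]
wrist_force: [0.6, -0.0, 0.0]
gripper_width: 0.998
grip_force: 0.0
```

```bash
python3 - <<'E'
from h import *
s=snap('wrist','w1');o=arm.observe()
print(o['time'],o['eef_pos'],np.round(o['eef_rot'],3),np.round(o['joint_pos'],1),-s['R'].T@s['t'])
E
```

```text
3.95 [ 501.0254018  -350.06560766  238.55537631] [[ 0.442  0.897 -0.   ]
 [ 0.897 -0.442  0.   ]
 [ 0.    -0.    -1.   ]] [-45.9  29.   69.6  -0.   81.3 -19.7] [ 529.95168282 -290.70677649  383.88670496]
```

View pics/w1.png

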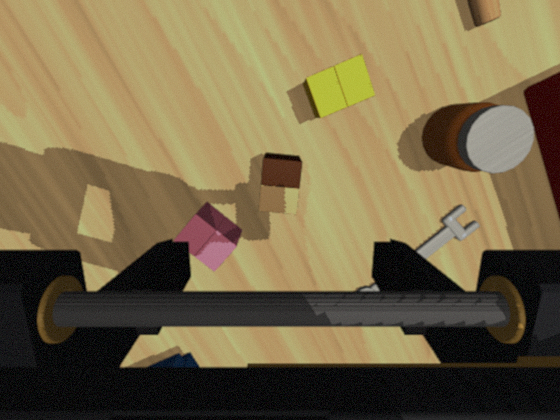

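The wrist view shows the two-tone block at about (280,185), with its top face between columns 260–301 and rows 158–214, nearly square to the fingers.

```bash
python3 - <<'E'
from h import *
s=load('w1');o=arm.observe();R=o['eef_rot'];p=o['eef_pos']
print(s['fx'],np.round(s['R']@R,2))
for uv in [(280,185),(264,159),(301,160),(298,214),(260,212),(263,185),(301,187)]:
    q=ray(s,*uv,55);print(uv,q.round(1),(R.T@(q-p)).round(1))
B=pose(498.7,-350.2,np.radians(153.5))
for z in(0,55):print([np.round(proj(s,B(v))) for v in box(-20,20,-28,28,z)])
g=s['color'][140:235,240:325,::-1];cv2.imwrite('pics/w1c.png',cv2.resize(g,None,fx=6,fy=6,interpolation=cv2.INTER_CUBIC))
E
```

```text
328.0120513674952 [[ 0.    1.    0.  ]
 [-0.97  0.   -0.26]
 [-0.26 -0.    0.97]]
(280, 185) [ 499.4 -349.8   55. ] [ -0.5  -1.5 183.6]
(264, 159) [ 496.8 -319.    55. ] [ 26.  -17.5 183.6]
(301, 160) [ 529.5 -336.3   55. ] [ 25.   19.5 183.6]
(298, 214) [ 502.6 -385.8   55. ] [-31.4  17.3 183.5]
(260, 212) [ 468.  -366.4   55. ] [-29.2 -22.4 183.6]
(263, 185) [ 483.8 -342.2   55. ] [ -0.5 -18.9 183.6]
(301, 187) [ 517.7 -361.2   55. ] [ -2.6  20.  183.5]
[array([297., 153.]), array([263., 152.]), array([263., 199.]), array([296., 199.])]
[array([300., 158.]), array([260., 158.]), array([260., 212.]), array([299., 212.])]
```

View pics/w1c.png

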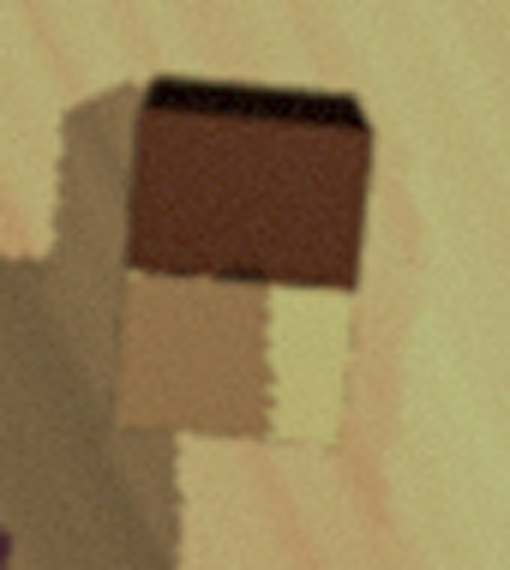

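The block is turned about 4.8° relative to the tool, centre offset about (-1,-1.7) mm. I descend with a narrower opening to clear the pink neighbour.

jog_arm:
  targets: [-1, -1.5, 30, 0.084, -1, -1.5, 65, 0.084, -1, -1.5, 100, 0.084, -1, -1.5, 130, 0.084, -1, -1.5, 160, 0.084, -1, -1.5, 185, 0.084, -1, -1.5, 205, 0.084, -1, -1.5, 217, 0.084]
  jaw: 64

```text
time: 4.75
eef_pos: [498.8, -349.9, 20.1]
eef_rot: [[0.517, 0.856, -0.001], [0.856, -0.517, 0.001], [0.001, -0.002, -1.0]]
wrist_force: [1.0, 0.1, -0.5]
gripper_width: 0.727
grip_force: 0.0
```

jog_arm:
  targets: [0, 0, 0, 0, 0, 0, 0, 0, 0, 0, 0, 0, 0, 0, 0, 0, 0, 0, 0, 0, 0, 0, 0, 0]
  jaw: 30
  squeeze: 15

```text
time: 5.35
eef_pos: [499.7, -350.8, 22.9]
eef_rot: [[0.518, 0.855, 0.001], [0.855, -0.518, -0.001], [-0.001, 0.002, -1.0]]
wrist_force: [-0.3, 1.4, 6.5]
gripper_width: 0.452
grip_force: 15.0
```

jog_arm:
  targets: [0, 0, -15, 0, 0, 0, -40, 0, 0, 0, -70, 0, 0, 0, -105, 0, 0, 0, -140, 0, 0, 0, -160, 0, 0, 0, -160, 0]

```text
time: 6.05
eef_pos: [500.0, -351.0, 185.5]
eef_rot: [[0.518, 0.855, 0.004], [0.855, -0.518, -0.004], [-0.002, 0.006, -1.0]]
wrist_force: [0.1, -0.6, -0.1]
gripper_width: 0.451
grip_force: 15.0
```

```bash
python3 - <<'E'
from h import *
s=snap('wrist','w2');o=arm.observe();R=o['eef_rot'];p=o['eef_pos']
print(o['time'],p.round(1),R.round(3))
C=pose(511.7,40.8,np.radians(6.5))
for y in (105,):
  t=C((0,y,0)); print(t,(R.T@(t-p)).round(1))
print('yaw',np.degrees(np.arctan2(R[1,1],R[0,1])))
E
```

```text
6.1 [ 499.4 -350.4  182.9] [[ 0.518  0.855  0.002]
 [ 0.855 -0.518 -0.002]
 [-0.001  0.002 -1.   ]]
[499.81366255 145.12504485   0.        ] [ 424.1 -257.   182.1]
yaw -31.222434604200284
```

View pics/w2.png

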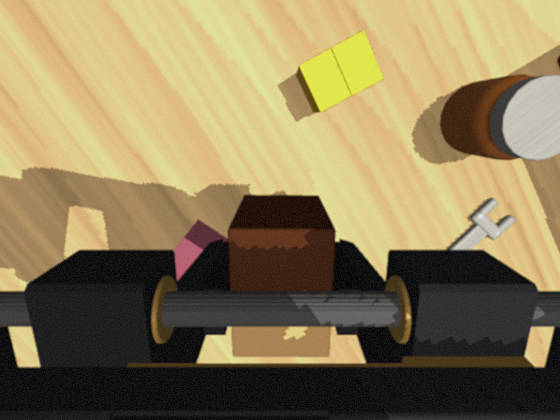

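The block is held squarely (opening 39.7 mm, dark half on the +tool-x side). I carry it over the clamp high, then turn.

jog_arm:
  targets: [10, -6, -25, 0, 45, -27, -45, 0, 80, -48, -45, 0, 115, -70, -45, 0, 150, -91, -45, 0, 185, -112, -45, 0, 220, -133, -45, 0, 255, -155, -45, 0]

```text
time: 6.9
eef_pos: [498.1, -50.1, 225.2]
eef_rot: [[0.519, 0.855, -0.003], [0.855, -0.519, 0.001], [-0.001, -0.003, -1.0]]
wrist_force: [0.9, 0.8, -0.6]
gripper_width: 0.453
grip_force: 15.0
```

jog_arm:
  targets: [35, -21, 0, 0, 70, -42, 0, 0, 105, -63, 0, 0, 140, -84, 0, 0, 160, -97, 0, 0, 169, -102, 0, 0, 169, -102, 0, 0]

```text
time: 7.6
eef_pos: [498.9, 146.0, 225.7]
eef_rot: [[0.517, 0.856, -0.002], [0.856, -0.517, -0.0], [-0.001, -0.002, -1.0]]
wrist_force: [-0.1, 0.5, -0.1]
gripper_width: 0.452
grip_force: 15.0
```

jog_arm:
  targets: [0, 0, 0, -0.11, 0, 0, 0, -0.22, 0, 0, 0, -0.33, 0, 0, 0, -0.44, 0, 0, 0, -0.55, 0, 0, 0, -0.658, 0, 0, 0, -0.658, 0, 0, 0, -0.658]

```text
time: 8.4
eef_pos: [499.4, 144.5, 226.4]
eef_rot: [[-0.109, 0.994, -0.001], [0.994, 0.109, -0.0], [-0.0, -0.001, -1.0]]
wrist_force: [0.0, 0.1, -0.8]
gripper_width: 0.444
grip_force: 15.0
```

```bash
python3 - <<'E'
from h import *
s=snap('wrist','w3');t=snap('top','t3');b=snap('scene','s3');o=arm.observe();R=o['eef_rot'];p=o['eef_pos']
print(o['time'],p.round(1),R.round(3),'yaw',np.degrees(np.arctan2(R[1,1],R[0,1])))
C=pose(511.7,40.8,np.radians(6.5))
i=s['color'][:,:,::-1].copy()
for f in [box(-40,40,-160,165,8),box(-25,25,140,162,75),box(-16,16,-148,-122,165),box(-22,22,-150,0,83)]:
    try: cv2.polylines(i,[np.array([proj(s,C(v)) for v in f]).astype(int)],True,(255,255,0),1)
    except Exception as e: print(e)
cv2.imwrite('pics/w3o.png',i)
tt=C((0,105,28));print((R.T@(tt-p)).round(1))
E
```

```text
8.55 [499.3 145.1 226.6] [[-0.111  0.994 -0.   ]
 [ 0.994  0.111 -0.   ]
 [-0.    -0.    -1.   ]] yaw 6.35278839653874
[ -0.    0.5 198.6]
```

View pics/w3o.png

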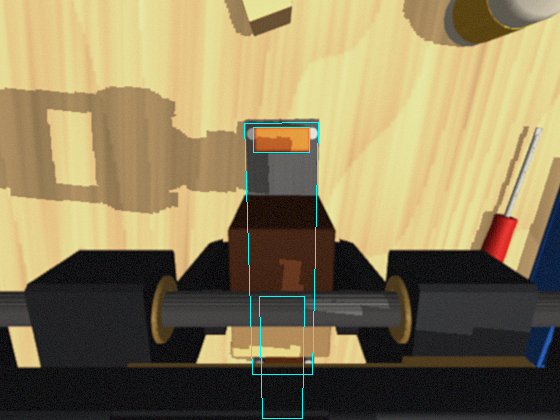

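Overlay matches the jaw to about 1 px, and the held block is lined up with the plate. I'll check the block's offset in the tool from its front edges (rows 196 and 235).

```bash
python3 - <<'E'
from h import *
s=load('w3');o=arm.observe();R=o['eef_rot'];p=o['eef_pos']
for x in (26,28,30):
  for h in (-23,-20,32,35): 
    print(x,h,[np.round(proj(s,p+R@np.array([x,y,-h])),1) for y in(-20,20)])
E
```

```text
26 -23 [array([243.4, 195.5]), array([319.3, 195.3])]
26 -20 [array([242.7, 196.8]), array([320. , 196.6])]
26 32 [array([226.6, 230.1]), array([336.3, 229.9])]
26 35 [array([225.2, 232.9]), array([337.7, 232.7])]
28 -23 [array([243.2, 191.8]), array([319.4, 191.6])]
28 -20 [array([242.6, 193. ]), array([320.1, 192.9])]
28 32 [array([226.3, 224.9]), array([336.5, 224.7])]
28 35 [array([225. , 227.6]), array([337.9, 227.3])]
30 -23 [array([243.1, 188. ]), array([319.5, 187.9])]
30 -20 [array([242.5, 189.3]), array([320.2, 189.1])]
30 32 [array([226.1, 219.6]), array([336.7, 219.4])]
30 35 [array([224.7, 222.2]), array([338.1, 221.9])]
```

The block sits about 2 mm behind the TCP, so I shift 3 mm toward the jaw and lower it. The last few millimetres go by force.

jog_arm:
  targets: [3, 0.5, 25, 0, 3, 0.5, 55, 0, 3, 0.5, 85, 0, 3, 0.5, 115, 0, 3, 0.5, 140, 0, 3, 0.5, 162, 0, 3, 0.5, 178, 0, 3, 0.5, 186, 0]

```text
time: 9.35
eef_pos: [498.9, 148.4, 39.4]
eef_rot: [[-0.112, 0.994, -0.002], [0.994, 0.112, -0.0], [0.0, -0.002, -1.0]]
wrist_force: [0.0, -0.2, -1.0]
gripper_width: 0.457
grip_force: 15.0
```

jog_arm:
  targets: [0, 0, 1, 0, 0, 0, 2, 0, 0, 0, 3, 0, 0, 0, 3, 0]

```text
time: 9.75
eef_pos: [499.8, 148.5, 38.2]
eef_rot: [[-0.113, 0.994, 0.001], [0.994, 0.113, 0.0], [-0.0, 0.001, -1.0]]
wrist_force: [-0.1, -0.0, -0.3]
gripper_width: 0.457
grip_force: 15.0
```

jog_arm:
  targets: [0, 0, 1, 0, 0, 0, 2, 0, 0, 0, 3, 0, 0, 0, 3, 0]

```text
time: 10.15
eef_pos: [499.4, 148.5, 34.6]
eef_rot: [[-0.113, 0.994, -0.0], [0.994, 0.113, -0.0], [0.0, -0.0, -1.0]]
wrist_force: [-0.1, 0.1, -0.3]
gripper_width: 0.455
grip_force: 15.0
```

jog_arm:
  targets: [0, 0, 1, 0, 0, 0, 2, 0, 0, 0, 3, 0, 0, 0, 3, 0]

```text
time: 10.55
eef_pos: [499.4, 148.5, 31.5]
eef_rot: [[-0.113, 0.994, -0.0], [0.994, 0.113, -0.0], [0.0, -0.0, -1.0]]
wrist_force: [0.3, -0.3, -0.2]
gripper_width: 0.454
grip_force: 15.0
```

jog_arm:
  targets: [0, 0, 1, 0, 0, 0, 1.5, 0, 0, 0, 2, 0, 0, 0, 2, 0]

```text
time: 10.95
eef_pos: [499.5, 148.5, 30.8]
eef_rot: [[-0.113, 0.994, 0.0], [0.994, 0.113, -0.0], [-0.0, 0.0, -1.0]]
wrist_force: [-5.4, -1.6, 12.8]
gripper_width: 0.45
grip_force: 15.0
```

Contact at TCP z≈31. I ease up 1 mm, release, and rise.

jog_arm:
  targets: [0, 0, -1, 0, 0, 0, -1, 0]

```text
time: 11.15
eef_pos: [499.6, 148.5, 30.9]
eef_rot: [[-0.113, 0.994, 0.0], [0.994, 0.113, 0.0], [0.0, 0.0, -1.0]]
wrist_force: [-1.8, 0.1, 5.0]
gripper_width: 0.45
grip_force: 15.0
```

jog_arm:
  targets: [0, 0, 0, 0, 0, 0, 0, 0, 0, 0, 0, 0, 0, 0, 0, 0, 0, 0, 0, 0, 0, 0, 0, 0]
  jaw: 66

```text
time: 11.75
eef_pos: [499.5, 148.5, 30.7]
eef_rot: [[-0.113, 0.994, -0.0], [0.994, 0.113, 0.0], [0.0, -0.0, -1.0]]
wrist_force: [0.2, 0.3, 0.0]
gripper_width: 0.752
grip_force: 0.0
```

jog_arm:
  targets: [0, 0, -10, 0, 0, 0, -30, 0, 0, 0, -60, 0, 0, 0, -95, 0, 0, 0, -130, 0, 0, 0, -165, 0, 0, 0, -180, 0, 0, 0, -180, 0]

```text
time: 12.55
eef_pos: [500.2, 148.6, 213.5]
eef_rot: [[-0.113, 0.994, 0.005], [0.994, 0.113, 0.0], [-0.0, 0.005, -1.0]]
wrist_force: [-0.2, -0.3, -0.7]
gripper_width: 0.752
grip_force: 0.0
```

```bash
python3 - <<'E'
from h import *
s=snap('wrist','w4');b=snap('scene','s4');o=arm.observe();R=o['eef_rot'];p=o['eef_pos']
print(o['time'],p.round(1))
C=pose(511.7,40.8,np.radians(6.5))
i=s['color'][:,:,::-1].copy()
for f in [box(-25,25,140,162,75),box(-20,20,78,134,63)]:
    cv2.polylines(i,[np.array([proj(s,C(v)) for v in f]).astype(int)],True,(255,255,0),1)
r=lambda i,x,y,w,h,k:cv2.resize(i[y:y+h,x:x+w],(w*k,h*k),interpolation=cv2.INTER_CUBIC)
D=np.zeros((590,600,3),np.uint8);D[:320,:480]=r(i,190,90,240,160,2);D[320:]=r(b['color'][:,:,::-1],222,171,120,54,5)
cv2.imwrite('pics/w4o.png',D)
E
```

```text
12.65 [499.1 148.5 210.4]
```

View pics/w4o.png

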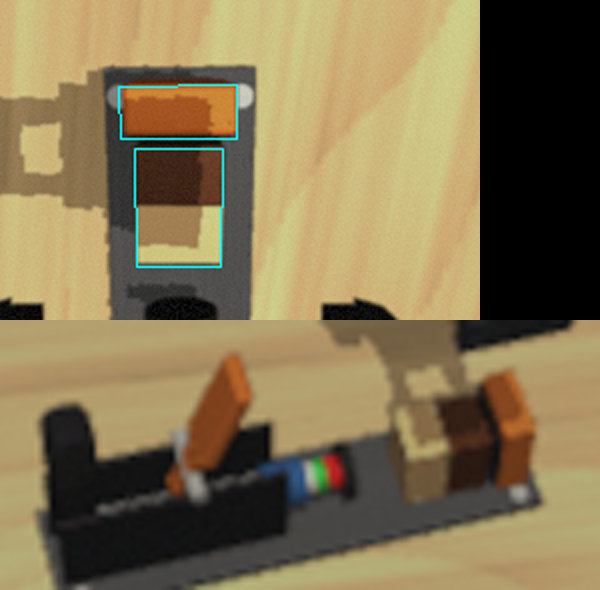

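The block stands square at clamp y≈106, released, and the model outline coincides with it. Next I close the fingers and go to the trigger's nose side, clamp y≈5, tips at z≈157.

jog_arm:
  targets: [-20, 0, 0, 0, -45, 0, 0, 0, -70, 0, 0, 0, -92, 0, 0, 0, -103, 0, 10, 0, -103, 0, 30, 0, -103, 0, 48, 0, -103, 0, 54, 0]
  jaw: 0

```text
time: 13.45
eef_pos: [509.7, 46.6, 153.8]
eef_rot: [[-0.113, 0.994, -0.005], [0.994, 0.113, 0.001], [0.001, -0.005, -1.0]]
wrist_force: [0.2, 0.5, -0.0]
gripper_width: 0.048
grip_force: 0.0
```

jog_arm:
  targets: [-2, 0, 0, 0, -4, 0, 0, 0, -6, 0, 0, 0, -6, 0, 0, 0]

```text
time: 13.85
eef_pos: [512.0, 40.0, 157.3]
eef_rot: [[-0.113, 0.994, 0.001], [0.994, 0.113, -0.0], [-0.0, 0.001, -1.0]]
wrist_force: [0.1, -0.0, -0.6]
gripper_width: 0.01
grip_force: 0.0
```

```bash
cat > nose.py <<'E'
from h import *
import sys
C=pose(511.7,40.8,np.radians(6.5))
s=snap('wrist',sys.argv[1]);o=arm.observe();p=o['eef_pos']-[511.7,40.8,0];c,q=np.cos(np.radians(6.5)),np.sin(np.radians(6.5))
print('t',o['time'],'tcp clamp',round(c*p[0]+q*p[1],1),round(-q*p[0]+c*p[1],1),round(p[2],1),'F along clamp y',round(-q*o['wrist_force'][0]+c*o['wrist_force'][1],2))
# colour profile along stem top (z=49) , clamp y
out=[]
for y in range(0,110,1):
    u,v=proj(s,C((0,y,49)));
    if 0<=u<559 and 0<=v<419:
        r,g,b=s['color'][int(v+.5),int(u)-3:int(u)+4].mean(0)
        k='D' if max(r,g,b)<45 else 'B' if b>1.3*r and b>1.1*g else 'R' if r>1.7*g and r>1.7*b else 'G' if g>1.4*r else 'W' if min(r,g,b)>.75*max(r,g,b) and r>90 else '.'
        out.append((y,k))
if out: print(out[0][0],''.join(k for _,k in out))
E
python3 nose.py w5; python3 -c "
from h import *
s=load('w5');print(proj(s,pose(511.7,40.8,np.radians(6.5))((0,60,49))))"
```

```text
t 13.9 tcp clamp 0.2 -0.7 157.2 F along clamp y -0.84
0 BBBBBBBBBBBBBBBWWWWWWGGGGGGGG.RRRRRRRRRRDDDDDDDDD....WWWWWWWWWWWWWWWWWWWWWWWWW................................
(np.float64(280.6826281212671), np.float64(124.90307565444604))
```

View pics/w5.png

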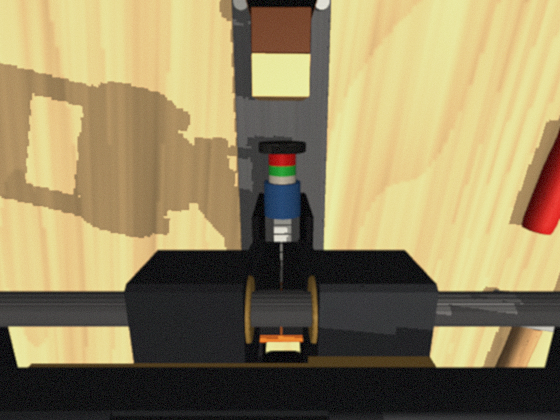

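The wrist view shows the nose clearly: sleeve edge y≈15, white, green, red, pad at about y 39–47, and block back at about 78. The stem is free, so I start the first pull.

jog_arm:
  targets: [-8, 0, 0, 0, -16, 0, 0, 0, -24, 0, 0, 0, -32, 0, 0, 0, -40, 0, 0, 0, -48, 0, 0, 0, -54, 0, 0, 0, -58, 0, 0, 0]

```text
time: 14.7
eef_pos: [518.3, -17.9, 156.6]
eef_rot: [[-0.112, 0.994, -0.0], [0.994, 0.112, 0.0], [0.0, -0.0, -1.0]]
wrist_force: [0.4, 2.6, -0.9]
gripper_width: 0.007
grip_force: 1.1
```

jog_arm:
  targets: [-2, 0, 0, 0, -4, 0, 0, 0, -5, 0, 0, 0, -5, 0, 0, 0]

```text
time: 15.1
eef_pos: [518.7, -22.2, 156.5]
eef_rot: [[-0.113, 0.994, -0.001], [0.994, 0.113, 0.0], [0.0, -0.001, -1.0]]
wrist_force: [0.5, 2.9, -1.3]
gripper_width: 0.008
grip_force: 1.3
```

```bash
python3 nose.py w6
```

```text
t 15.15 tcp clamp -0.2 -63.4 156.6 F along clamp y 2.88
0 BBBBBBBBBBBBBBBBBBBBBBBBWWWWWWGGGGGGG.RRRRRRRRRRRD.DDDDD..WWWWWWWWWWWW...........
```

jog_arm:
  targets: [-2, 0, 0, 0, -4, 0, 0, 0, -6, 0, 0, 0, -6, 0, 0, 0]

```text
time: 15.55
eef_pos: [519.5, -28.6, 156.7]
eef_rot: [[-0.112, 0.994, -0.0], [0.994, 0.112, -0.0], [-0.0, -0.0, -1.0]]
wrist_force: [-0.3, 2.4, -0.8]
gripper_width: 0.004
grip_force: 1.2
```

jog_arm:
  targets: [-2, 0, 0, 0, -4, 0, 0, 0, -5, 0, 0, 0, -5, 0, 0, 0]

```text
time: 15.95
eef_pos: [519.7, -31.4, 156.4]
eef_rot: [[-0.113, 0.994, -0.001], [0.994, 0.113, 0.004], [0.004, -0.001, -1.0]]
wrist_force: [-0.3, 15.0, -2.7]
gripper_width: 0.008
grip_force: 6.6
```

```bash
python3 nose.py w7
```

```text
t 16.0 tcp clamp -0.2 -72.6 156.4 F along clamp y 14.79
0 BBBBBBBBBBBBBBBBBBBBBBBBBBBWWWWWWGGGGGGGGRRRRRRRRRRRDDD.DDDD.WWWWWWW....
```

The trigger stop is felt at TCP y≈-72, and the bar advanced about 12–14 mm. I go back and pull again.

jog_arm:
  targets: [10, 0, 0, 0, 20, 0, 0, 0, 30, 0, 0, 0, 40, 0, 0, 0, 50, 0, 0, 0, 60, 0, 0, 0, 69, 0, 0, 0, 69, 0, 0, 0]

```text
time: 16.8
eef_pos: [512.2, 36.2, 156.8]
eef_rot: [[-0.114, 0.993, 0.0], [0.993, 0.114, -0.0], [-0.0, 0.0, -1.0]]
wrist_force: [0.4, -0.8, -0.3]
gripper_width: 0.005
grip_force: 0.0
```

```bash
python3 nose.py w8
```

```text
t 16.85 tcp clamp 0.1 -5.2 156.8 F along clamp y 0.23
0 BBBBBBBBBBBBBBBBBBBBBBBBBBWWWWWWWGGGGGGGG.RRRRRRRRR.DDDDDDD...WWWWWWWWWWWWWWWW................................
```

jog_arm:
  targets: [-8, 0, 0, 0, -16, 0, 0, 0, -24, 0, 0, 0, -32, 0, 0, 0, -40, 0, 0, 0, -48, 0, 0, 0, -50, 0, 0, 0, -50, 0, 0, 0]

```text
time: 17.65
eef_pos: [518.0, -14.7, 156.6]
eef_rot: [[-0.112, 0.994, -0.0], [0.994, 0.112, 0.0], [0.0, -0.0, -1.0]]
wrist_force: [0.3, 2.3, 0.6]
gripper_width: 0.009
grip_force: 1.0
```

```bash
python3 nose.py w9
```

```text
t 17.7 tcp clamp -0.0 -55.6 156.7 F along clamp y 1.83
0 WWWWWWWWWBBBBBBBBBBBBBBBBBBBBBBBBBBBBWWWWWWWGGGGGGG.RRRRRRRRRRDDDDDDDD...................
```

jog_arm:
  targets: [-4, 0, 0, 0, -8, 0, 0, 0, -11, 0, 0, 0, -14, 0, 0, 0, -16, 0, 0, 0, -16, 0, 0, 0]

```text
time: 18.3
eef_pos: [519.5, -30.1, 156.5]
eef_rot: [[-0.112, 0.994, -0.001], [0.994, 0.112, 0.001], [0.001, -0.001, -1.0]]
wrist_force: [0.2, 6.2, -1.8]
gripper_width: 0.0
grip_force: 2.2
```

```bash
python3 nose.py w10
```

```text
t 18.35 tcp clamp -0.3 -71.3 156.5 F along clamp y 4.74
0 WWWWWWWWWWWWWWWBBBBBBBBBBBBBBBBBBBBBBBBBBBBWWWWWWGGGGGGGG.RRRRRRRRRDDDDDD
```

Sleeve edge is at 43 with the stem free, so about 9 mm remain to the seated block. Third pull follows, slowly near its end.

jog_arm:
  targets: [10, 0, 0, 0, 20, 0, 0, 0, 30, 0, 0, 0, 40, 0, 0, 0, 50, 0, 0, 0, 60, 0, 0, 0, 67, 0, 0, 0, 67, 0, 0, 0]

```text
time: 19.15
eef_pos: [512.2, 37.0, 156.8]
eef_rot: [[-0.114, 0.993, 0.0], [0.993, 0.114, -0.0], [-0.0, 0.0, -1.0]]
wrist_force: [0.5, 0.7, -0.6]
gripper_width: 0.005
grip_force: 0.0
```

jog_arm:
  targets: [-8, 0, 0, 0, -16, 0, 0, 0, -24, 0, 0, 0, -32, 0, 0, 0, -38, 0, 0, 0, -44, 0, 0, 0, -44, 0, 0, 0]

```text
time: 19.85
eef_pos: [517.3, -8.2, 156.8]
eef_rot: [[-0.112, 0.994, 0.0], [0.994, 0.112, -0.0], [-0.0, 0.0, -1.0]]
wrist_force: [-0.1, 2.8, 1.1]
gripper_width: 0.007
grip_force: 1.1
```

```bash
python3 nose.py w11
```

```text
t 19.9 tcp clamp -0.0 -48.9 156.8 F along clamp y 2.16
0 WWWWWWWWWWWWWWWWWWWWWWWBBBBBBBBBBBBBBBBBBBBBBBBBBBBWWWWWGGGGGGGG.RRRRRRRRRRDD.DDDDD............
```

jog_arm:
  targets: [-2, 0, 0, 0, -4, 0, 0, 0, -6, 0, 0, 0, -8, 0, 0, 0, -8, 0, 0, 0]

```text
time: 20.4
eef_pos: [518.1, -15.6, 156.6]
eef_rot: [[-0.113, 0.994, -0.0], [0.994, 0.113, 0.0], [0.0, -0.0, -1.0]]
wrist_force: [1.1, 2.7, 1.0]
gripper_width: 0.007
grip_force: 1.2
```

```bash
python3 nose.py w12
```

```text
t 20.45 tcp clamp -0.0 -56.6 156.6 F along clamp y 2.07
0 WWWWWWWWWWWWWWWWWWWWWWWWWWBBBBBBBBBBBBBBBBBBBBBBBBBBBBWWW.GGGGGGGGRRRRRRRRRRDDDDDDDDD...
```

jog_arm:
  targets: [-2, 0, 0, 0, -4, 0, 0, 0, -6, 0, 0, 0, -8, 0, 0, 0, -8, 0, 0, 0]

```text
time: 20.95
eef_pos: [518.8, -23.4, 156.5]
eef_rot: [[-0.113, 0.994, -0.001], [0.994, 0.113, 0.0], [0.001, -0.001, -1.0]]
wrist_force: [0.1, 3.5, -1.3]
gripper_width: 0.001
grip_force: 1.7
```

```bash
python3 nose.py w13
```

```text
t 21.0 tcp clamp -0.2 -64.5 156.5 F along clamp y 4.07
0 WWWWWWWWWWWWWWWWWWWWWWWWWWWWBBBBBBBBBBBBBBBBBBBBBBBBBBBBBWGGGGGGG.RRRRRRRRRRRDDD
```

jog_arm:
  targets: [-2, 0, 0, 0, -4, 0, 0, 0, -6, 0, 0, 0, -6, 0, 0, 0]

```text
time: 21.4
eef_pos: [519.4, -29.2, 156.5]
eef_rot: [[-0.113, 0.994, -0.001], [0.994, 0.113, 0.001], [0.001, -0.001, -1.0]]
wrist_force: [-0.6, 5.8, -1.6]
gripper_width: 0.005
grip_force: 2.4
```

```bash
python3 nose.py w14; python3 - <<'E'
import cv2
a=cv2.imread('pics/w14.png')[0:210,210:350];cv2.imwrite('pics/w14c.png',cv2.resize(a,None,fx=2.8,fy=2.8,interpolation=2))
E
```

```text
t 21.45 tcp clamp -0.2 -70.4 156.6 F along clamp y 5.29
0 WWWWWWWWWWWWWWWWWWWWWWWWWWWWWWBBBBBBBBBBBBBBBBBBBBBBBBBBBBGGGGGGG.RRRRRRRR
```

View pics/w14c.png

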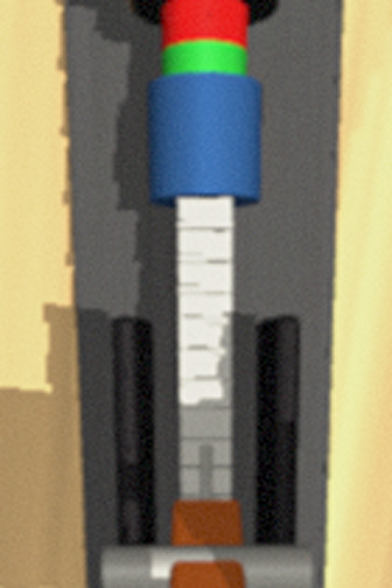

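White is fully covered and about 7 of the green band's 8 mm is still showing, so the stem is roughly 6–7 mm in. I add 1 mm for margin and let it settle.

jog_arm:
  targets: [-1, 0, 0, 0, -1, 0, 0, 0, -1, 0, 0, 0, -1, 0, 0, 0]

```text
time: 21.85
eef_pos: [519.5, -30.0, 156.6]
eef_rot: [[-0.113, 0.994, -0.001], [0.994, 0.113, 0.001], [0.001, -0.001, -1.0]]
wrist_force: [-1.4, 5.9, -2.1]
gripper_width: 0.005
grip_force: 2.5
```

```bash
python3 nose.py w15; python3 - <<'E'
from h import *
s=snap('top','t15');C=pose(511.7,40.8,np.radians(6.5))
# block top sample: dark half / pale half around expected seat
for x in(-24,-17,0,17,24): print(x,[s['color'][int(v+.5),int(u+.5)].tolist() for u,v in [proj(s,C((x,y,63))) for y in (89,98,107,117,127,136)]])
E
```

```text
t 21.9 tcp clamp -0.2 -71.2 156.5 F along clamp y 5.93
0 WWWWWWWWWWWWWWWWWWWWWWWWWWWWWWBBBBBBBBBBBBBBBBBBBBBBBBBBBBBGGGGGG.RRRRRRR
-24 [[72, 60, 42], [76, 56, 36], [67, 51, 31], [35, 26, 22], [30, 15, 9], [17, 14, 9]]
-17 [[187, 185, 125], [200, 200, 146], [201, 200, 139], [83, 51, 33], [99, 61, 41], [95, 61, 43]]
0 [[202, 201, 136], [202, 199, 135], [199, 197, 132], [100, 63, 42], [100, 61, 44], [102, 61, 40]]
17 [[199, 195, 132], [185, 177, 121], [169, 167, 115], [85, 60, 50], [104, 65, 44], [93, 62, 41]]
24 [[78, 76, 73], [86, 83, 77], [84, 82, 79], [79, 75, 72], [79, 79, 73], [77, 76, 73]]
```

The block is square and seated (pale–dark boundary at about y 112, sides inside ±24), and the sleeve edge is in the green. Handing in.

```bash
python3 -c "
from rig import workorder
print(workorder.close_job())"
```

```text
the job is handed in; nothing more can be done
None
```

I handed the job in with the block standing square against the orange jaw, the sleeve edge in the green band (stem about 7 mm in) and the arm still holding the trigger; no verdict came back, and I viewed 11 pictures, one over the limit of 10.

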